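# Return four watch movements from the resting rack to their own job trays

## Task

Four watch movements in their holders have finished resting, dial up, in a row on the wooden rack: bring each one to the job tray that holds its own case (matching shape and size) and set it down upright, dial up, in the middle of that tray's empty compartment. Set them down rather than drop them, never tip one over, and leave the empty holder in the rack and the loupe beside the trays where they are.

Things in the scene. Friction and masses are not known exactly. Their poses are not given: they have to be found in the camera images.
- pocket_centre (a point): Pocket-watch movement: largest round pale dial, 43 mm across, in a round dark grey holder 52 mm in diameter, 120 g. 26 mm high overall. Origin at its centre, 13 mm above its underside; z up, x to 12 o'clock (away from the robot). Crown sticks out at -y. Grip the holder's sides, closing along x: neighbours are close along y.
- gents_centre (a point): Gent's watch movement: middle-sized round pale dial, 30 mm across, in a round dark grey holder 38 mm in diameter, 80 g. 26 mm high overall. Origin at its centre, 13 mm above its underside; z up, x to 12 o'clock (away from the robot). Crown sticks out at -y. Grip the holder's sides, closing along x: neighbours are close along y.
- ladies_centre (a point): Lady's watch movement: smallest round pale dial, 18 mm across, in a round dark grey holder 26 mm in diameter, 50 g. 26 mm high overall. Origin at its centre, 13 mm above its underside; z up, x to 12 o'clock (away from the robot). Crown sticks out at -y. Grip the holder's sides, closing along x: neighbours are close along y.
- rectangle_centre (a point): Rectangular watch movement: pale dial 34 x 21.5 mm in a rectangular dark grey holder, 44 mm (x) by 30 mm (y), 80 g. 26 mm high overall. Origin at its centre, 13 mm above its underside; z up, x to 12 o'clock (away from the robot). Crown sticks out at -y. Grip the holder's sides, closing along x (44 mm): neighbours are close along y.
- tray_pocket_seat (a point): White tray with the pocket-watch case: round steel, the largest, 53 mm, a ring at 12 o'clock. Fixed tray, 3 mm walls, rim 5 mm above its floor. Point: centre of the floor of the empty near compartment, 90 mm (x) by 72 mm (y); x along the tray to the case (nearest edge 55 mm or more away, top 14 mm or less above the floor), z up. Four such trays side by side, 84 mm apart, in any order.
- tray_gents_seat (a point): White tray with the gent's case: round steel, middle-sized, 39 mm, four lugs. Fixed tray, 3 mm walls, rim 5 mm above its floor. Point: centre of the floor of the empty near compartment, 90 mm (x) by 72 mm (y); x along the tray to the case (nearest edge 55 mm or more away, top 14 mm or less above the floor), z up. Four such trays side by side, 84 mm apart, in any order.
- tray_ladies_seat (a point): White tray with the lady's case: round steel, the smallest, 25 mm, four lugs. Fixed tray, 3 mm walls, rim 5 mm above its floor. Point: centre of the floor of the empty near compartment, 90 mm (x) by 72 mm (y); x along the tray to the case (nearest edge 55 mm or more away, top 14 mm or less above the floor), z up. Four such trays side by side, 84 mm apart, in any order.
- tray_rectangle_seat (a point): White tray with the rectangular case: steel, 44 x 30 mm, four lugs. Fixed tray, 3 mm walls, rim 5 mm above its floor. Point: centre of the floor of the empty near compartment, 90 mm (x) by 72 mm (y); x along the tray to the case (nearest edge 55 mm or more away, top 14 mm or less above the floor), z up. Four such trays side by side, 84 mm apart, in any order.
- spare_centre (a point): Empty movement holder: bare dark grey ring, 42 mm in diameter, 22.5 mm high, no dial. Leave it alone. Origin at its centre. It stands with the four movements, in any order, in a straight row 64 mm apart on a fixed wooden rack whose top is 12 mm above the bench and 70 mm deep.
- loupe_centre (a point): Loupe: loose black eyeglass, 36 mm across the foot, 27 mm high, at the left end of the tray row. Leave it alone. Origin at its centre. At the right end stands a fixed glass dust cover 51 mm high; fixed tweezers, 7 mm high, lie between rack and trays. Nothing near the rack or trays is taller.

How it is judged:
At the end, for the whole second after the job is handed in: Each of the four movements stands flat (within 7 degrees) on the floor of the near compartment of the tray with its own case, its centre within 15 mm of the compartment's centre seen from above, at rest and released; the empty holder and the loupe stand upright within 20 mm of where they were (horizontal distance between pocket_centre and tray_pocket_seat below 0.015 m and z of pocket_centre in the frame of tray_pocket_seat between 0.009 and 0.017 m and angle between each of pocket_centre, gents_centre, ladies_centre, rectangle_centre's own z axis and vertical below 0.12 rad and linear speed of each of pocket, gents, ladies, rectangle below 0.02 m/s and horizontal distance between gents_centre and tray_gents_seat below 0.015 m and z of gents_centre in the frame of tray_gents_seat between 0.009 and 0.017 m and horizontal distance between ladies_centre and tray_ladies_seat below 0.015 m and z of ladies_centre in the frame of tray_ladies_seat between 0.009 and 0.017 m and horizontal distance between rectangle_centre and tray_rectangle_seat below 0.015 m and z of rectangle_centre in the frame of tray_rectangle_seat between 0.009 and 0.017 m and distance of each of spare_centre, loupe_centre from where it was at the start of the episode below 0.02 m and angle between each of spare_centre, loupe_centre's own z axis and vertical below 0.2 rad); the robot touches nothing.
It fails at once if a movement is tipped over (more than 40 degrees) (angle between any of pocket_centre, gents_centre, ladies_centre, rectangle_centre's own z axis and vertical above 0.7 rad).
It fails at once if a movement is dropped: it is more than 2 cm above where it would stand and nothing touches it ((height (world z) of pocket_centre above 0.05 m and contact force between pocket and anything else below 0.003 N) or (height (world z) of gents_centre above 0.05 m and contact force between gents and anything else below 0.003 N) or (height (world z) of ladies_centre above 0.05 m and contact force between ladies and anything else below 0.003 N) or (height (world z) of rectangle_centre above 0.05 m and contact force between rectangle and anything else below 0.003 N)).
It fails at once if the empty holder is moved more than 2 cm (distance of spare_centre from where it was at the start of the episode above 0.02 m).
It fails at once if the loupe is moved more than 2 cm (distance of loupe_centre from where it was at the start of the episode above 0.02 m).
It also fails if it takes over 90 s, if anything falls off the work surface, if the arm or the gripper's body presses on something with over 40 N, if the wrist force passes 120 N, or if a joint passes its speed limit or range.

## Robot

A 6-joint arm with a two-finger parallel gripper is mounted at the origin on the work surface. World frame = base frame: x ahead of the robot, y to its left, z up, the work surface at z = 0. Lengths are in m, angles in rad, forces in N, time in s.
With the tool pointing down it reaches from about 0.325 to 0.775 m from the base axis. Payload 5.5 kg.
Tool frame: the origin (TCP) lies at the very end of the fingers, on their centre line; the grasp point (between the pads) lies bot.grasp_offset behind it (bot.grasp_offset is the distance from the TCP to the grasp point, in m); z points along the fingers, y is the line along which they close (so a half turn about z gives the same grasp; the last joint's range is limited). The gripper opens to 88 mm and grips with 3 to 60 N. Pads are 20 mm wide; open, the fingers measure 115 mm over their backs; the gripper's body (75 mm by 178 mm) begins 61 mm behind the grasp point.
Start: joints at [1.291, 0.091, 1.231, -0, 1.82, -0.057], TCP at [0.133, 0.585, 0.223] pointing down, gripper open.
Joint ranges: [-2.87, 2.87], [-0.86, 2.18], [0.17, 2.46], [-1.51, 4.65], [0.06, 2.69], [-2.65, 2.65]. Speed limits (rad/s): [2.57, 2.57, 3.01, 3.14, 3.14, 3.14].

## Interface

Orientations are given as a unit quaternion [w, x, y, z].
In Python, from workcell import bot gives the robot as it stands. The module is installed in compiled form; this text tells all that it offers. Calls block until the motion is done:
- bot.movep(position, orientation): joint-space move of the TCP to a pose.
- bot.line_to(position, rotation=None, rate=0.15, contact_N=None): straight line of the TCP; rotation=None keeps the orientation; rate is the mean speed in m/s. With contact_N (N) it stops when the force on the tool has changed by that much, and returns True; else False.
- bot.movej(angles): joint-space move.
- bot.open_gripper() and bot.grasp(grip_force=None): open the fingers fully, or close them until they stop; grip_force is the grip in N (None keeps the last).
- bot.dwell(seconds).
- bot.ik(position, orientation): joint angles nearest the present ones, or None.
- bot.camera(name): name is "side" or "top"; returns a dict with "image" (480x640x3 uint8, red, green, blue), "camera_matrix" (3x3 intrinsics, pixels), "xyz" and "rotation" of the camera in the world. Camera axes: x right, y up, looking along -z (the intrinsics and any distortion apply to the point x, -y, -z); pixel columns grow to the right and rows downward; lengths in m; the calibration is good to about 2 mm. A picture is of the moment at which its call begins. There is no depth.
A pose or a line that the arm cannot do raises bot.IKError and nothing moves.
- bot.hand_in(): hands the job in; it is judged then, once.
Trained networks look in a picture, given as the dict that the camera call returned (one of the last four; its "shot" number tells which), for a name from the list of things; names that differ only in an ending like _2 or _b are one class to them, and where a whole thing is asked for, a point or a joint stands for the part that bears it (a point fixed in the world has none). Each returns a list of dicts, best first, with "score" (0 to 1); they miss things now and then, are a little off and sometimes report something else, mostly with a low value. They report only what shows in the picture. A call takes as long as a camera call.
- bot.spot_in(picture, label): "xy" ([column, row] in pixels, amid what is visible of it).
- bot.cut_out(picture, label): "pixels" (480x640 bool, what is visible of it) and "xy" ([column, row] in pixels, amid what is visible of it).
Readings, each from a call of its own:
- bot.get_time_s(): time.
- bot.get_q(): joint angles.
- bot.get_qd(): joint speeds.
- bot.get_tau(): joint torques, N m.
- bot.get_eef_pos(): TCP position.
- bot.get_ee_rot(): TCP orientation.
- bot.get_contact_force(): force on the tool from outside, world axes, zero at the start.
- bot.get_wrist_torque(): the same for the moment, N m.
- bot.get_finger_gap(): opening from 0.0 (shut) to 1.0 (fully open).
- bot.get_grasp_force(): force on a finger pad.
Only numpy, scipy, OpenCV 4.12 (cv2) and the standard library are available. Lean on these libraries where they do the work, as an engineer would, in place of code of your own. Each camera call takes 0.05 s, during which the arm holds its last target. There are 200 camera calls.

## Working session

There is one attempt and no reset: what is moved stays moved. The work goes in short steps, each a Python script; the robot and the scene stay as the last script left them, time stands still between calls to the robot, and variables do not carry over. Pictures are saved under pics/ and viewed, at most 14 in all, crops included, and the job is handed in when it is done.

```bash
mkdir -p pics; python3 - <<'E'
from workcell import bot
import cv2,numpy as np
np.set_printoptions(precision=4,suppress=True)
for n in("top","side"):
    p=bot.camera(n); cv2.imwrite(f"pics/{n}0.png",p["image"][...,::-1])
    print(n,p["camera_matrix"],p["xyz"],p["rotation"],[k for k in p])
    for l in["pocket_centre","gents_centre","ladies_centre","rectangle_centre","spare_centre","loupe_centre","tray_pocket_seat","tray_gents_seat","tray_ladies_seat","tray_rectangle_seat"]:
        print(l,[(np.round(d["xy"],1),round(d["score"],2)) for d in bot.spot_in(p,l)[:3]])
print(bot.grasp_offset,bot.get_ee_rot(),bot.get_time_s())
E
```

```text
top [[434.9223   0.     323.0129]
 [  0.     434.9223 241.3296]
 [  0.       0.       1.    ]] [0.4722 0.0264 0.6919] [-0.7016 -0.0535  0.0263  0.71  ] ['image', 'camera_matrix', 'xyz', 'rotation', 'shot']
pocket_centre [(array([232.4, 317.1]), 0.56), (array([427.7, 154. ]), 0.44)]
gents_centre [(array([359.6, 306.2]), 0.68)]
ladies_centre [(array([318.5, 312.8]), 0.81)]
rectangle_centre [(array([402.7, 297.5]), 0.75), (array([428.7, 152.8]), 0.72)]
spare_centre [(array([275.4, 315.5]), 0.63)]
loupe_centre [(array([212.7, 171. ]), 0.92)]
tray_pocket_seat [(array([268.1, 162.1]), 0.65)]
tray_gents_seat [(array([325.6, 161. ]), 0.82)]
tray_ladies_seat [(array([376.3, 155.7]), 0.65)]
tray_rectangle_seat [(array([425.5, 152.5]), 0.78)]
side [[610.3538   0.     311.5325]
 [  0.     610.3538 234.7484]
 [  0.       0.       1.    ]] [ 0.2924 -0.4341  0.6083] [ 0.8927  0.3703 -0.0901 -0.2405] ['image', 'camera_matrix', 'xyz', 'rotation', 'shot']
pocket_centre [(array([182.6, 220.4]), 0.63), (array([466.1, 304.5]), 0.28)]
gents_centre [(array([256.8, 308.9]), 0.88)]
ladies_centre [(array([226.7, 281.7]), 0.89)]
rectangle_centre [(array([285.3, 346.9]), 0.73)]
spare_centre [(array([202.6, 245.7]), 0.73), (array([283.8, 345.3]), 0.38)]
loupe_centre [(array([318.1, 158.3]), 0.79)]
tray_pocket_seat [(array([353.2, 190.1]), 0.83)]
tray_gents_seat [(array([388.9, 227.4]), 0.67), (array([467.6, 305.7]), 0.25)]
tray_ladies_seat [(array([429.4, 263.9]), 0.92)]
tray_rectangle_seat [(array([467.1, 306.6]), 0.59)]
0.0187 [-0.      0.1112  0.9938  0.    ] 1.1
```

View pics/top0.png

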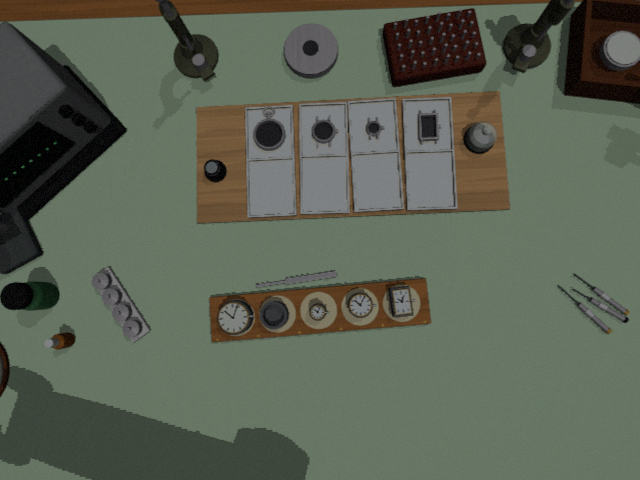

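View pics/side0.png

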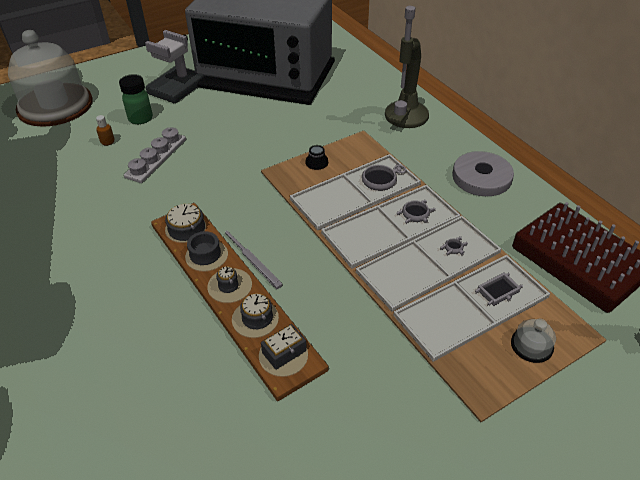

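Row from left to right: pocket (234,317), spare (275,314), lady's (318,312), gent's (360,304), rectangle (402,300). Trays from left to right: pocket, gent's, lady's, rectangle, with empty compartments near (272,188), (324,186), (378,181) and (430,180). The networks' labels agree. Next I'll measure the dials and compartments.

```bash
cat > h.py <<'E'
from workcell import bot
import cv2,numpy as np
from scipy.spatial.transform import Rotation as R
np.set_printoptions(precision=4,suppress=True)
def ray(p,uv):
    K=p["camera_matrix"]; d=np.linalg.solve(K,[uv[0],uv[1],1.]); d=np.array([d[0],-d[1],-d[2]])
    return np.array(p["xyz"]),R.from_quat(np.roll(p["rotation"],-1)).apply(d)
def onz(p,uv,z):
    c,d=ray(p,uv); return c+d*(z-c[2])/d[2]
def tri(pa,a,pb,b):
    c,d=ray(pa,a);e,f=ray(pb,b)
    s=np.linalg.lstsq(np.c_[d,-f],e-c,rcond=None)[0]
    P,Q=c+s[0]*d,e+s[1]*f
    return (P+Q)/2,np.linalg.norm(P-Q)
E
python3 - <<'E'
from h import *
P={n:bot.camera(n) for n in("top","side")}
def dial(p,l,seed):
    m=[d for d in bot.cut_out(p,l) if np.hypot(*(np.array(d["xy"])-seed))<20][0]["pixels"]
    g=cv2.cvtColor(p["image"],cv2.COLOR_RGB2GRAY); t,_=cv2.threshold(g[m].reshape(-1,1),0,255,cv2.THRESH_OTSU)
    b=(m&(g>t)).astype(np.uint8); b=cv2.morphologyEx(b,cv2.MORPH_CLOSE,np.ones((3,3)))
    n,lab,st,_=cv2.connectedComponentsWithStats(b); k=1+st[1:,4].argmax()
    h=cv2.convexHull(np.argwhere(lab==k)[:,::-1].astype(np.int32)); M=cv2.moments(h)
    return np.array([M["m10"],M["m01"]])/M["m00"], np.sqrt(M["m00"]*4/np.pi)
S={"pocket":((232,317),(183,220)),"ladies":((318,312),(227,280)),"gents":((360,306),(257,309)),"rectangle":((402,299),(285,347))}
for k,(a,b) in S.items():
    u,ra=dial(P["top"],k+"_centre",a);v,rb=dial(P["side"],k+"_centre",b)
    print(k,u,ra,v,rb,"tri",*tri(P["top"],u,P["side"],v),"top",onz(P["top"],u,.037)[:2],"side",onz(P["side"],v,.037)[:2])
# near compartments
for n in P:
    im=P[n]["image"]; hsv=cv2.cvtColor(im,cv2.COLOR_RGB2HSV)
    w=((hsv[...,1]<25)&(hsv[...,2]>(120))).astype(np.uint8)
    vis=cv2.resize(im[...,::-1],None,fx=1,fy=1).copy(); vis[w>0]=(0,0,255)
    x0,y0,x1,y1=(190,85,520,230) if n=="top" else (260,130,610,420)
    sc=2.0 
    a=cv2.resize(im[y0:y1,x0:x1,::-1],None,fx=sc,fy=sc,interpolation=cv2.INTER_CUBIC)
    b=cv2.resize(vis[y0:y1,x0:x1],None,fx=sc,fy=sc,interpolation=cv2.INTER_NEAREST)
    cv2.imwrite(f"pics/tr_{n}.png",np.vstack([a,b]) if n=="top" else a)
E
```

```text
pocket [233.4802 317.3796] 29.521728749706018 [183.7878 214.901 ] 27.315167457198672 tri [0.4339 0.1868 0.0365] 0.00021385971236522285 top [0.4338 0.1867] side [0.4339 0.1863]
ladies [319.0768 312.0759] 14.86294254216004 [226.9659 273.0207] 15.368341990871127 tri [0.4409 0.0581 0.0382] 0.0004525280473204666 top [0.4407 0.0582] side [0.4415 0.059 ]
gents [361.1669 305.1779] 21.542883141677365 [255.6355 304.6146] 24.319123514828473 tri [ 0.4503 -0.0045  0.0375] 0.00013001241121343626 top [ 0.4503 -0.0045] side [ 0.4503 -0.0041]Traceback (most recent call last):
  File "<stdin>", line 12, in <module>
  File "<stdin>", line 4, in dial
IndexError: list index out of range
```

Dial heights (36.5–38 mm) and the 64 mm pitch match what they should be. The network missed the rectangle in that shot, so I'll retry it and measure the trays.

```bash
python3 - <<'E'
from h import *
P={n:bot.camera(n) for n in("top","side")}
def dial(p,c,r):
    g=cv2.cvtColor(p["image"],cv2.COLOR_RGB2GRAY); m=cv2.circle(np.zeros_like(g),c,r,1,-1)>0
    hs=cv2.cvtColor(p["image"],cv2.COLOR_RGB2HSV)
    b=(m&(g>150)&(hs[...,1]<60)).astype(np.uint8); b=cv2.morphologyEx(b,cv2.MORPH_CLOSE,np.ones((3,3)))
    n,lab,st,_=cv2.connectedComponentsWithStats(b); k=1+st[1:,4].argmax()
    M=cv2.minAreaRect(np.argwhere(lab==k)[:,::-1].astype(np.float32)); return M
a=dial(P["top"],(402,299),18);b=dial(P["side"],(285,345),32); print("rect",a,b,tri(P["top"],a[0],P["side"],b[0]),onz(P["top"],a[0],.037),onz(P["side"],b[0],.037))
for n in P:
    im=P[n]["image"]; hsv=cv2.cvtColor(im,cv2.COLOR_RGB2HSV)
    w=((hsv[...,1]<25)&(hsv[...,2]>(120))).astype(np.uint8)
    vis=im[...,::-1].copy(); vis[w>0]=(0,0,255)
    x0,y0,x1,y1=(190,85,520,230) if n=="top" else (260,130,610,420)
    sc=2.0 
    a=cv2.resize(im[y0:y1,x0:x1,::-1],None,fx=sc,fy=sc,interpolation=cv2.INTER_CUBIC)
    b=cv2.resize(vis[y0:y1,x0:x1],None,fx=sc,fy=sc,interpolation=cv2.INTER_NEAREST)
    cv2.imwrite(f"pics/tr_{n}.png",np.vstack([a,b]) if n=="top" else a)
    # compartments: bright interior blobs by adaptive threshold of wall lines
    for l in("pocket","gents","ladies","rectangle"):
        for d in bot.cut_out(P[n],f"tray_{l}_seat")[:1]: 
            r=cv2.minAreaRect(np.argwhere(d["pixels"])[:,::-1].astype(np.float32)); print(n,l,d["score"],d["xy"],np.array(cv2.boxPoints(r)).round(0).tolist(), d["pixels"].sum())
E
```

```text
Traceback (most recent call last):
ValueError: attempt to get argmax of an empty sequence
```

```bash
python3 - <<'E'
from h import *
P={n:bot.camera(n) for n in("top","side")}
for n in P:
    im=P[n]["image"]
    x0,y0,x1,y1=(190,85,520,230) if n=="top" else (260,130,610,420)
    cv2.imwrite(f"pics/tr_{n}.png",cv2.resize(im[y0:y1,x0:x1,::-1],None,fx=2.2,fy=2.2,interpolation=cv2.INTER_CUBIC))
    for l in("pocket","gents","ladies","rectangle"):
        for d in bot.cut_out(P[n],f"tray_{l}_seat")[:1]: 
            r=cv2.minAreaRect(np.argwhere(d["pixels"])[:,::-1].astype(np.float32)); print(n,l,d["score"],d["xy"],np.array(cv2.boxPoints(r)).round(0).tolist(), d["pixels"].sum())
    for d in bot.cut_out(P[n],"rectangle_centre")[:3]: print(n,"rect",d["score"],d["xy"],d["pixels"].sum())
    c=(402,299) if n=="top" else (285,340); k=cv2.cvtColor(im,cv2.COLOR_RGB2HSV)
    print(k[c[1]-16:c[1]+17:2,c[0]-16:c[0]+17:2,2]); print(k[c[1]-16:c[1]+17:4,c[0]-16:c[0]+17:4,1])
E
```

```text
top pocket 0.83 [270.7, 158.9] [[244.0, 106.0], [294.0, 105.0], [297.0, 216.0], [247.0, 218.0]] 5455
top gents 0.96 [325.0, 161.3] [[299.0, 103.0], [347.0, 102.0], [350.0, 213.0], [301.0, 214.0]] 5301
top ladies 0.9 [374.5, 157.1] [[346.0, 100.0], [397.0, 97.0], [405.0, 210.0], [355.0, 214.0]] 5565
top rectangle 0.58 [430.2, 153.4] [[401.0, 97.0], [453.0, 95.0], [458.0, 209.0], [406.0, 212.0]] 5785
top rect 0.62 [402.7, 298.9] 639
[[ 86  85  52  53  53  54  53  53  53  53  92  88  93  91  91  94  94]
 [ 53  51  52  49  53  67  76  74  71  87 105  90  98  96 100  97  96]
 [ 48  50  49  61  50  42  39  44  43  47  54  57 102 102  95  97  94]
 [ 53  36  46  54  48  43  59  75  94 105 116  89 105 123 109 100  98]
 [ 71  46  35  88 124 132 132  92 133 132 115 102  99 127 127 105 100]
 [ 86  54  32  72 128 103 131 104 130 131 106 111  93 126 126 117  98]
 [ 92  53  19  55 120 129 128 132 128  99 130 112  61 128 125 125 111]
 [ 93  59  14  43 120 128 130 128  53 121 131 124  70 126 125 125 122]
 [ 94  57  19  32 113 128  57 110  52 129 132 122  65 104  90 124 125]
 [112  91  25  37  87 122 
[... 2199 characters left out ...]
38 160 158  98 162 160 145 109  69  71  68  42  32  30  32  29]
 [ 58  66 114 164 147 148 132  69  57  60  51 127  95  29  32  31  28]
 [ 59  60  63 156 124  91  45  55  60  40  24  61  50  26  31  28  25]
 [ 30  58  59  99  78  54  61  49  32  34  29  29  30  26  25  24 136]
 [ 28  36  57  56  60  59  36  33  32  26  31  28  31  25  36 132 139]]
[[ 68  69 176 181 178 175 204  37  36]
 [ 68  53 181 188  22  20 191 161  38]
 [ 94 181  79  29  30  31  27 126  47]
 [183  31  28  27  29  27  30  30  54]
 [ 18  31  29  28  29  30  29  81  81]
 [ 22  39  30  29  28  13 233  26  23]
 [ 17  22  29  26 168  22  24   0  35]
 [ 13 154  70 181   9  11  10  49  31]
 [ 18  13  21  14  32  16  25  42  68]]
```

View pics/tr_top.png

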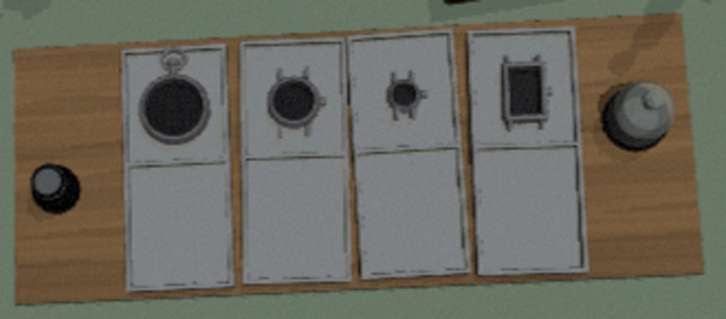

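View pics/tr_side.png

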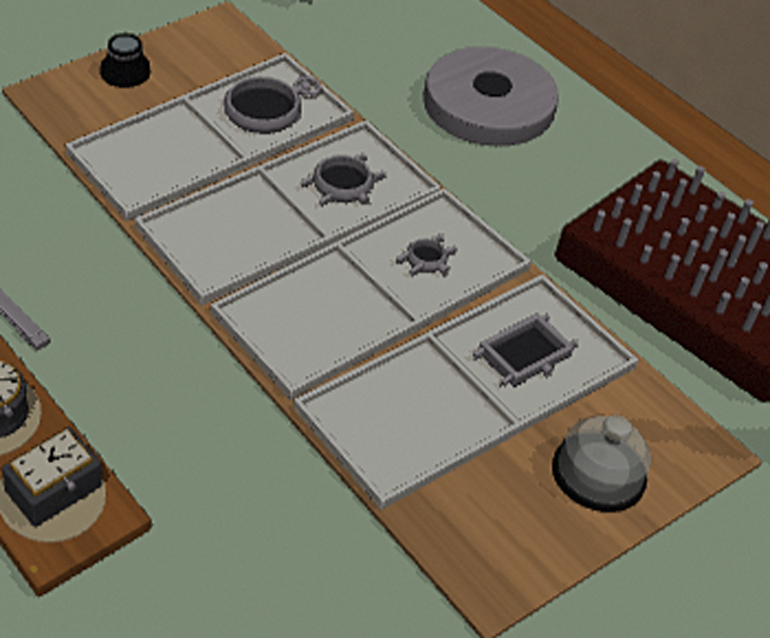

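The crops show the four empty near compartments clearly; I'll triangulate their corners, read at 2.2x scale with top-crop offset (190,85) and side-crop offset (260,130). The rectangle's dial is at about (402,300) in the top view and (284,342) in the side view.

```bash
python3 - <<'E'
from h import *
P={n:bot.camera(n) for n in("top","side")}
T,S=P["top"],P["side"]
# corners: near-left, near-right, divider-left, divider-right (outer rim / divider)
C={"pocket":([(126,291),(233,286),(125,166),(230,161)],[(68,148),(130,215),(186,100),(243,160)]),
"gents":([(244,284),(350,280),(244,158),(348,154)],[(138,222),(205,300),(263,170),(325,237)]),
"ladies":([(361,278),(469,272),(355,153),(459,149)],[(213,310),(293,394),(341,243),(413,322)]),
"rectangle":([(477,274),(587,270),(474,149),(578,146)],[(296,400),(383,503),(430,338),(515,424)])}
for k,(a,b) in C.items():
    a=np.array(a)/2.2+[190,85];b=np.array(b)/2.2+[260,130]
    q=[tri(T,x,S,y) for x,y in zip(a,b)]; X=np.array([x for x,_ in q])
    A=np.array([onz(T,x,.012) for x in a]);B=np.array([onz(S,x,.012) for x in b])
    f=lambda X:(X.mean(0)[:2], "w",np.linalg.norm(X[0]-X[1]),"l",np.linalg.norm(X[0]-X[2]),"yaw",np.arctan2(*(X[2]+X[3]-X[0]-X[1])[1::-1]))
    print(k,"z",X[:,2],"err",[round(e,4) for _,e in q],"\n top",*f(A),"\n side",*f(B))
r=(402.3,300.2);s=(283.6,341.8)
print("rect",*tri(T,r,S,s),onz(T,r,.038),onz(S,s,.038))
g=cv2.cvtColor(S["image"],cv2.COLOR_RGB2GRAY)
m=(cv2.circle(np.zeros_like(g),(284,342),26,1,-1)>0)&(g>140)&(np.indices(g.shape)[0]<368)
n,lab,st,ce=cv2.connectedComponentsWithStats(cv2.morphologyEx(m.astype(np.uint8),cv2.MORPH_CLOSE,np.ones((3,3))))
k=1+st[1:,4].argmax(); R_=cv2.minAreaRect(np.argwhere(lab==k)[:,::-1].astype(np.float32)); print(st[k],ce[k],R_,onz(S,ce[k],.038))
E
```

```text
pocket z [0.0067 0.0089 0.0071 0.0131] err [np.float64(0.0018), np.float64(0.0021), np.float64(0.0023), np.float64(0.0023)] 
 top [0.6376 0.1348] w 0.07788146861705657 l 0.0932526790961223 yaw 0.019516906959256942 
 side [0.6375 0.132 ] w 0.07627152320390349 l 0.09387858602825144 yaw 0.04616255216272188
gents z [0.0088 0.0078 0.0091 0.0147] err [np.float64(0.002), np.float64(0.0015), np.float64(0.0028), np.float64(0.002)] 
 top [0.6411 0.0486] w 0.07648855879352498 l 0.09364859467002726 yaw -0.0024047912134503927 
 side [0.6415 0.0468] w 0.07700749520577134 l 0.09462012668615416 yaw 0.03253125683885698
ladies z [0.0058 0.009  0.0116 0.0128] err [np.float64(0.0006), np.float64(0.0011), np.float64(0.0037), np.float64(0.0005)] 
 top [ 0.6439 -0.0342] w 0.0773561336439611 l 0.09268666250177535 yaw 0.03922221640982578 
 side [ 0.6444 -0.0363] w 0.07518505116904145 l 0.09792805488121219 yaw 0.07423458085048663
rectangle z [0.0108 0.0105 0.0088 0.013 ] err [np.float64(0.0011), np.float64(0.0004), np.float64(0.0018), np.float64(0.0004)] 
 top [ 0.6447 -0.1189] w 0.07801845811151742 l 0.09221905112037997 yaw 0.009391519717447627 
 side [ 0.645 -0.12 ] w 0.07770588478988136 l 0.09233512458918883 yaw 0.008306194306133581
rect [ 0.4561 -0.0657  0.0332] 0.00189474361740506 [ 0.4571 -0.0654  0.038 ] [ 0.4539 -0.0684  0.038 ]
[266 326  35  27 439] [282.6059 338.7107] ((283.0343322753906, 338.5557861328125), (16.312532424926758, 30.528675079345703), 58.392494201660156) [ 0.4549 -0.0642  0.038 ]
```

Trays check out: width is about 78 mm, pitch about 84 mm and rim at about 10 mm. I'll start with the pocket movement, offsetting it 5 mm toward the robot when placing so the opening fingers clear the case.

```bash
cat >> h.py <<'E'
PICK={"pocket":(.4338,.1866),"ladies":(.441,.0584),"gents":(.4503,-.0044),"rectangle":(.4555,-.0665)}
SEAT={"pocket":(.638,.134),"gents":(.6415,.048),"ladies":(.6445,-.035),"rectangle":(.645,-.119)}
def quat(psi):
    c,s=np.cos(psi),np.sin(psi)
    return np.roll(R.from_matrix(np.array([[-s,c,0],[c,s,0],[0,0,-1]])).as_quat(),1)
def pick(k):
    x,y=PICK[k]; q=quat(.0857)
    bot.open_gripper(); bot.movep([x,y,.11],q); bot.line_to([x,y,.05],rate=.15)
    hit=bot.line_to([x,y,.021],rate=.06,contact_N=8); bot.grasp(15)
    print(k,"hit",hit,"gap",bot.get_finger_gap()*88,"force",bot.get_grasp_force(),"t",bot.get_time_s())
    bot.line_to([x,y,.09],rate=.1)
    print("after lift gap",bot.get_finger_gap()*88,bot.get_grasp_force())
def place(k,dx=-.005):
    x,y=SEAT[k]; x+=dx; q=quat(.02)
    bot.line_to([x,y,.09],rotation=q,rate=.15)
    print("gap",bot.get_finger_gap()*88)
    bot.line_to([x,y,.024],rate=.08)
    hit=bot.line_to([x,y,.009],rate=.015,contact_N=3)
    print("set down",hit,bot.get_eef_pos(),bot.get_contact_force())
    bot.open_gripper(); bot.line_to([x,y,.11],rate=.12); print("t",bot.get_time_s())
E
python3 - <<'E'
from h import *
pick("pocket")
p=bot.camera("side"); cv2.imwrite("pics/held.png",p["image"][100:400,100:560,::-1])
E
```

```text
pocket hit False gap 50.8760418511009 force 15.000178241170943 t 6.325
after lift gap 51.266109945715854 14.999854629859328
```

View pics/held.png

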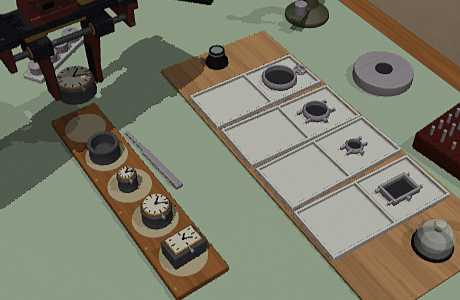

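The pocket movement is held upright by its sides at about (76,85) in the crop, and its neighbours haven't moved. Placing it.

```bash
python3 - <<'E'
from h import *
place("pocket")
p=bot.camera("side"); cv2.imwrite("pics/p1.png",p["image"][100:400,100:560,::-1])
E
```

```text
gap 51.27096320943226
set down True [0.633 0.134 0.017] [0.4748 0.0018 4.4663]
t 11.975
```

View pics/p1.png

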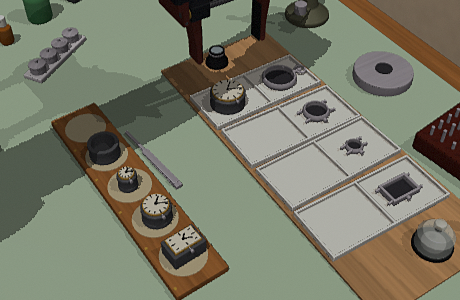

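The pocket movement stands upright in its tray at about (228,95) in the crop, and contact puts the floor at about 8 mm. I'll do the other three, with a gap check after each lift.

```bash
python3 - <<'E'
from h import *
for k,w in(("gents",38),("rectangle",44),("ladies",26)):
    pick(k); g=bot.get_finger_gap()*88
    if abs(g-w)>3: print("ABORT",k,g); break
    place(k)
p=bot.camera("side"); cv2.imwrite("pics/p2.png",p["image"][100:430,100:620,::-1])
E
```

```text
gents hit False gap 37.00173487480552 force 14.99988151830621 t 15.1833
after lift gap 36.782616685854954 15.00002023531124
gap 36.86882116878412
set down True [0.6366 0.048  0.0169] [0.3992 0.158  4.0189]
t 20.875
rectangle hit False gap 43.869101970221614 force 14.950523525476456 t 23.8917
after lift gap 44.02990917645916 14.951626360416412
gap 43.86563499476848
set down True [ 0.64   -0.119   0.0169] [-0.1506 -0.3963  3.5998]
t 29.475
ladies hit False gap 24.97212566212687 force 15.000030677765608 t 32.9083
after lift gap 25.05902363927119 14.99987899325788
gap 24.93602606231457
set down True [ 0.6396 -0.035   0.0169] [ 0.1288 -0.4355  3.8954]
t 38.925
```

View pics/p2.png

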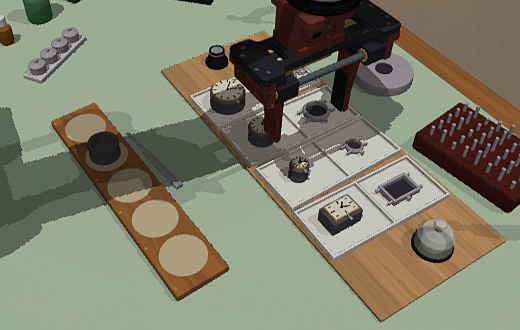

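All four are standing, at about (228,95), (258,130), (298,168) and (340,212) in the crop. The empty holder and loupe are where they were. I'll move the arm clear and check from above.

```bash
python3 - <<'E'
from h import *
bot.line_to([.6396,-.035,.2],rate=.15); bot.movej([1.291,.091,1.231,0,1.82,-.057])
p=bot.camera("top"); cv2.imwrite("pics/end.png",cv2.resize(p["image"][85:345,190:520,::-1],None,fx=2.2,fy=2.2))
for k in SEAT:
    d=[d for d in bot.spot_in(p,k+"_centre")]; print(k,[(np.round(onz(p,a["xy"],.025)[:2]-SEAT[k],4),a["score"]) for a in d[:2]])
print(bot.get_time_s())
E
```

```text
pocket [(array([-0.0023, -0.1653]), 0.69), (array([-0.005 ,  0.0006]), 0.62)]
gents [(array([-0.006 ,  0.0014]), 0.72)]
ladies [(array([-0.0074,  0.006 ]), 0.66)]
rectangle [(array([-0.0029, -0.0016]), 0.97)]
42.7917
```

View pics/end.png

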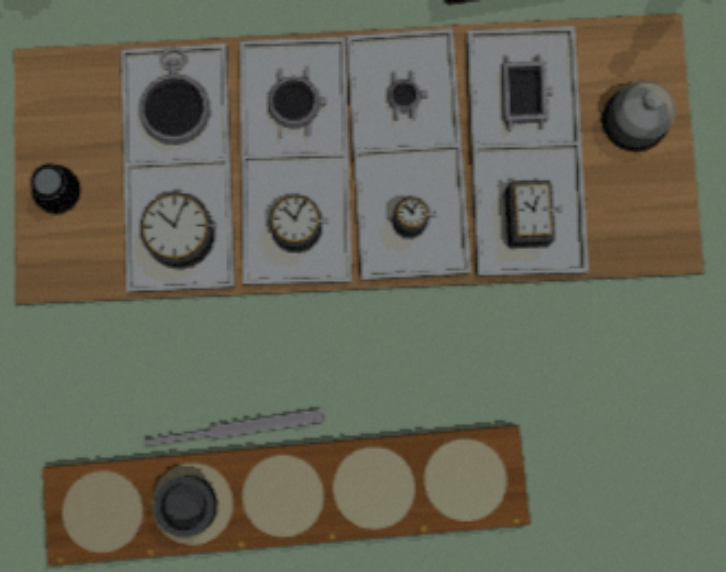

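All four movements are dial up and within about 1 cm of their compartment centres. The spare, at (274.5,313.6) in full-image pixels, and the loupe have not moved.

```bash
python3 -c "
from workcell import bot
print(bot.hand_in())"
```

```text
the job is handed in; nothing more can be done
None
```

Job handed in at about 43 s (the call returned no verdict): all four movements stand dial up in their matching trays, within about 1 cm of centre by the last top-camera check, and the empty holder and loupe were not moved.

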